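# Walk the tube block round to the scanner fence

## Task

Push the heavy aluminium tube block with the fingertips, working round its corners, until one of its long sides lies flush along the scanner's fence with neither end of the block overhanging the fence; then take the hand away. Only slide it on the bench: do not lift or tip it, and leave the dish, vial, fruit, glassware and tip box where they stand.

Things in the scene. Friction and masses are not known exactly. Their poses are not given: they have to be found in the camera images.
- block: Heavy aluminium block, a solid box 95 (its x) x 140 (y, the long way) x 45 high (z), 0.75-1.0 kg, flush black plugs on top. Loose; slides with friction, stays where left. Origin: centre of underside. The long sides (+x and -x faces) are alike; either may go to the fence. Starts with its centre 125-155 in front of the fence face, long sides 45-90 degrees out of line with it, either way.
- fence: Straight fixed aluminium fence, 220 long (its y), 34 high, 14 thick, on the front of a flat white scanner 27 high that ends 130 behind the fence face. Origin: middle of the fence's front face, at bench level. x points level from the face into the scanner, away from block and robot; y along the fence; z up. With the block flush, its origin is at x = -47.5 here. Place and angle vary.
- dish: closed grey culture dish, 60 dia x 15 high, loose, left of the fence. Origin: centre of its underside. Leave alone.
- vial: small amber capped vial, 25 dia x 45 high, loose, right of the fence. Origin: centre of its underside. Leave alone.
- tomato_a: tomato, 70 dia x 58 high, loose, far to the left. Origin: centre of its underside. Leave alone.
- tomato_b: larger tomato, 77 dia x 64 high, loose, far to the left. Origin: centre of its underside. Leave alone.
- flask: green conical flask, 72 dia at the foot x 103 high, loose, far to the right. Origin: centre of its underside. Leave alone.
- tipbox: blue pipette-tip box, 70 x 90 x 50 high, loose, far to the right. Origin: centre of its underside. Leave alone.
There are look-alikes about, which are no part of the job. Of the things shaped like the block, the aluminium one is meant.

How it is judged (in metres and radians):
At the end, for the whole second after the job is handed in: The block rests flat on the bench, a long side against the fence: within 0.04 rad of parallel, its origin at x between -53.5 and -43 mm in the fence's frame (flush: -47.5) and at most 43 mm along the fence from its middle; at rest (angle between the x axis of block and the x axis of fence, either way round below 0.04 rad and x of block in the frame of fence between -0.0535 and -0.043 m and y of block in the frame of fence between -0.043 and 0.043 m and height (world z) of block below 0.004 m and angle between block's own z axis and vertical below 0.03 rad and linear speed of block below 0.01 m/s); the robot touches nothing.
It fails at once if the block is lifted off the bench (height (world z) of block above 0.012 m).
It fails at once if the block is tipped (angle between block's own z axis and vertical above 0.15 rad).
It fails at once if a bystander is moved by more than 20 mm (distance of any of dish, vial, tomato_a, tomato_b, flask, tipbox from where it was at the start of the episode above 0.02 m).
It also fails if it takes over 64 s, if anything falls off the work surface, if the arm or the gripper's body presses on something with over 40 N, if the wrist force passes 120 N, or if a joint passes its speed limit or range.

## Robot

A 6-joint arm with a two-finger parallel gripper is mounted at the origin on the work surface. World frame = base frame: x ahead of the robot, y to its left, z up, the work surface at z = 0. Lengths are in m, angles in degrees, forces in N, time in s.
With the tool pointing down it reaches from about 0.4 to 0.825 m from the base axis. Payload 7 kg.
Tool frame: the origin (TCP) lies between the finger pads; the fingertips stand 19 mm ahead of it and the grasp point (between the pads) is the TCP; z points along the fingers, y is the line along which they close (so a half turn about z gives the same grasp; the last joint's range is limited). The gripper opens to 88 mm and grips with 3 to 60 N. Pads are 19 mm wide; open, the fingers measure 130 mm over their backs; the gripper's body (78 mm by 193 mm) begins 47 mm behind the grasp point.
Start: joints at [-50.586, 20.546, 0.682, 0, -70.136, -16.507], TCP at [0.263, -0.622, 0.246] pointing down, gripper open.
Joint ranges: [-176.03, 176.03], [-82.01, 121.73], [-58.28, 71.71], [-173.87, 95.51], [-174.79, -0.11], [-173.66, 173.66]. Speed limits (degrees/s): [136.94, 136.94, 172.46, 180, 180, 180].

## Interface

Orientations are given as [roll, pitch, yaw] about the fixed x, y, z axes, in that order (R = Rz(yaw) Ry(pitch) Rx(roll)).
In Python, from plant import get_obs, snapshot, close_job, spot_in, spot_point gives the robot as it stands.
- The arm moves only by the tool play_rows, never from a script. Its argument "plan" is a list of rows, each a list of 6 numbers: the shift along the tool's x, y, z in cm, then the turn, a rotation vector about the tool's x, y, z in degrees. A call has 1 to 20 rows; each row shifts and turns the commanded pose from where the row before left it, along the tool's axes as they then stand; what a row does not reach is not made up. A row lasts 1/12 s, in which the tool goes at most 41.7 mm and 7.16 degrees, less where a joint would pass 70% of its speed; a pose out of reach is approached as far as the arm can. A call is refused whole if a number of a shift passes 4.17 or a number of a turn 7.16, either way. A call with a gripper value outside its range is refused whole. "grip" is the finger opening in cm, from 0 to 8.76, set as the call begins (left out, the last holds). The fingers move at their own pace and stop on an object; the grip force is fixed at half the most. Time passes only in rows, so rows that do not move let the fingers close. It gives the time, the measured TCP pose, the force, the opening and the grip force at its end, in the units of the state.
- get_obs(): the state, without advancing time (a new reading comes with each control period).
- snapshot(name): name is "side" or "top" or "wrist"; returns a dict with "frame" (384x512x3 uint8, red, green, blue), "fx", "fy", "cx", "cy" (pixels), "position" and "attitude" of the camera in the world. Camera axes: x right, y down, z forward; pixel columns grow to the right and rows downward; lengths in m; the calibration is good to about 2 mm. A picture is of the moment at which its call begins. There is no depth.
- close_job(): hands the job in; it is judged then, once.
Trained networks look in the newest picture that a camera, given by its name, has taken for a name from the list of things; names that differ only in an ending like _2 or _b are one class to them, and where a whole thing is asked for, a point or a joint stands for the part that bears it (a point fixed in the world has none). Each returns a list of dicts, best first, with "score" (0 to 1); they miss things now and then, are a little off and sometimes report something else, mostly with a low value. They report only what shows in the picture. A call takes as long as a camera call. They do not tell look-alikes from the thing itself.
- spot_in(camera, thing): "position" ([x, y, z] in m, in world coordinates, good to about 4 mm: the middle of the surface that is visible of it).
- spot_point(camera, thing): "position" ([x, y, z] in m, in world coordinates, good to about 4 mm: a listed point, or the origin of a listed thing).
The state is a dict: "clock": time; "joint_pos": joint angles; "qvel": joint speeds; "tau": joint torques, N m; "tool_pos": TCP position; "orientation": TCP orientation; "force": force on the tool from outside, world axes, zero at the start; "moment": the same for the moment, N m; "opening": finger opening in m; "gripper_force": force on a finger pad.
Only numpy, scipy, OpenCV 4.12 (cv2) and the standard library are available. Lean on these libraries where they do the work, as an engineer would, in place of code of your own. Each camera call takes 0.05 s, during which the arm holds its last target. There are 200 camera calls.

## Working session

There is one attempt and no reset: what is moved stays moved. The work goes in short steps, Python scripts to look and compute and a tool call to move; the robot and the scene stay as the last step left them, time stands still between calls to the robot, and variables do not carry over. Pictures are saved under pics/ and viewed, at most 10 in all, crops included, and the job is handed in when it is done.

Besides the shell and the picture viewer there is one more tool, called after "Request:" by a JSON object that holds its "method" and its "body". play_rows: Moves the arm, as the interface text tells. Its arguments: {"type":"object","properties":{"plan":{"type":"array","items":{"type":"array","items":{"type":"number"}}},"grip":{"type":"number"}},"required":["plan"]}

```bash
mkdir -p pics; python3 - <<'E'
from plant import *
import cv2
o=get_obs();print(o['tool_pos'],o['orientation'],o['clock'])
for c in ['top','side']:
    s=snapshot(c);cv2.imwrite(f'pics/{c}0.png',s['frame'][:,:,::-1])
    print(c,s['fx'],s['cx'],s['cy'],s['position'],s['attitude'])
    for t in ['block','fence','dish','vial','tomato_a','flask','tipbox']:
        print(t,[(x['position'],round(x['score'],2)) for x in spot_point(c,t)])
E
```

```text
[ 0.26252278 -0.62134125  0.24462221] [ 1.79904684e+02 -8.03567166e-03 -1.57101063e+02] 0.0
top 439.7208323248158 257.6696364917122 185.02829527051364 [0.44183766 0.03311732 1.23524738] [-1.76574891e+02  7.74315217e-02 -9.04765683e+01]
block [([0.5453, 0.0586, -0.0035], 0.77), ([0.4822, -0.1276, 0.0025], 0.67), ([0.3249, 0.1192, -0.0011], 0.62), ([0.6778, 0.0774, -0.0002], 0.55)]
fence [([0.6797, 0.0778, 0.0017], 0.75)]
dish [([0.6376, 0.3112, -0.0011], 0.56)]
vial [([0.6178, -0.1544, 0.0011], 0.47)]
tomato_a [([0.5765, 0.4589, 0.0007], 0.75), ([0.4446, 0.4283, 0.0012], 0.67)]
flask [([0.5708, -0.4371, -0.0001], 0.6)]
tipbox [([0.4405, -0.4158, -0.0024], 0.92), ([0.5753, 0.4596, -0.0011], 0.5)]
side 354.19726653642806 255.91757527223754 193.68189685227932 [0.00710897 0.68336731 0.84716725] [-134.40322182    1.13505716 -142.93510812]
block [([0.3264, 0.1179, -0.0001], 0.95), ([0.4809, -0.1248, -0.0002], 0.85), ([0.5455, 0.0578, -0.0003], 0.82)]
fence [([0.679, 0.0798, -0.0026], 0.64)]
dish [([0.6376, 0.3135, -0.0002], 0.59)]
vial [([0.6209, -0.1512, 0.002], 0.45)]
tomato_a [([0.572, 0.4608, -0.0029], 0.6)]
flask [([0.5649, -0.435, 0.0012], 0.75), ([0.4384, -0.4167, -0.0], 0.7)]
tipbox [([0.4433, -0.418, -0.0018], 0.79), ([0.6795, 0.0783, -0.0002], 0.69)]
```

View pics/top0.png

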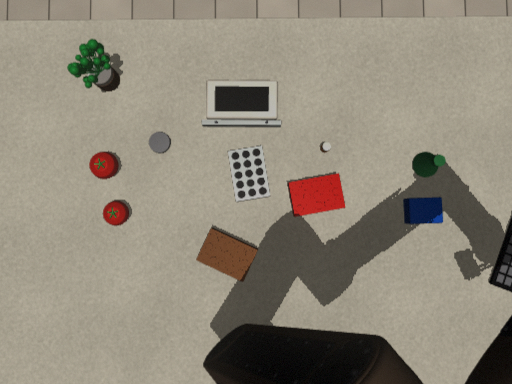

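View pics/side0.png

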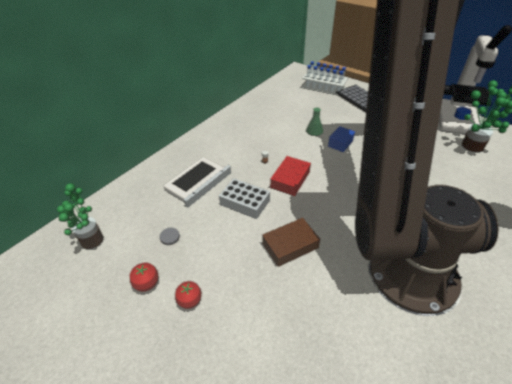

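Block-shaped things in the top view: white/grey one with black plugs (249,173), red one (317,194), brown one (227,254). The first fits: aluminium with black plugs, about 135 mm in front of the fence. I'll confirm this in an enlarged crop.

```bash
python3 - <<'E'
import cv2
a=cv2.imread('pics/top0.png')[70:220,190:360]
cv2.imwrite('pics/crop0.png',cv2.resize(a,None,fx=4,fy=4,interpolation=cv2.INTER_CUBIC))
E
```

```text
(no output)
```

View pics/crop0.png

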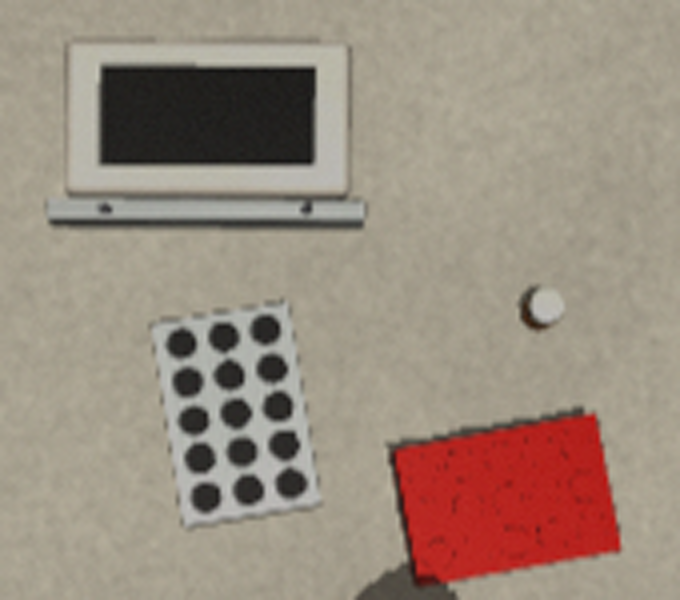

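The crop shows the grey aluminium block with 15 black plugs, its top corners at full-image pixels of about (228,151), (262,146), (269,196) and (236,201). The fence top front edge runs at row ~125, columns 202–281. Next I'll get precise poses from the plugs and the fence.

```bash
cat > h.py <<'E'
import cv2,numpy as np
from plant import *
from scipy.spatial.transform import Rotation as R
def proj(s,p,z):
    p=np.atleast_2d(np.array(p,float))
    d=np.c_[(p[:,0]-s['cx'])/s['fx'],(p[:,1]-s['cy'])/s['fy'],np.ones(len(p))]@R.from_euler('xyz',s['attitude'],degrees=True).as_matrix().T
    o=np.array(s['position']);return (o+d*((z-o[2])/d[:,2])[:,None])[:,:2]
def plugs(s,near):
    """plug centres: dark blobs lying in a light face near a world xy"""
    g=cv2.cvtColor(s['frame'],cv2.COLOR_RGB2GRAY)
    g=cv2.resize(g,None,fx=4,fy=4,interpolation=cv2.INTER_CUBIC)
    n,_,st,c=cv2.connectedComponentsWithStats((g<80).astype(np.uint8))
    ok=(st[:,4]>250)&(st[:,4]<1300)&(abs(st[:,2]-st[:,3])<14)
    w=proj(s,(c[ok]+.5)/4-.5,.045)
    return w[np.linalg.norm(w-near,axis=1)<.095]
def block(s,near):
    w=plugs(s,near)
    (x,y),(a,b),t=cv2.minAreaRect((w*1000).astype(np.float32))
    u=w-w.mean(0);v=np.linalg.svd(u)[2][0];ang=np.degrees(np.arctan2(v[1],v[0]))%180
    return len(w),np.round(w.mean(0),4),np.round([x/1000,y/1000],4),round(ang,1),sorted([round(a),round(b)])
E
python3 - <<'E'
from h import *
s=snapshot('top')
print(block(s,[.545,.058]))
g=cv2.cvtColor(s['frame'],cv2.COLOR_RGB2GRAY).astype(int)
print(g[114:130,[210,225,240,255,270]].T)
print('edge guess',proj(s,[[202,125],[281,125]],.034))
E
```

```text
(15, array([0.5463, 0.0585]), array([0.5464, 0.0586]), np.float64(8.7), [58, 106])
[[183 183 178 155 108 124 164 162 165 171 128  50  84 135 162 165]
 [182 180 177 156 112 102 145 166 168 171 129  52  85 139 164 164]
 [180 182 178 158 117 104 149 166 170 171 133  61  84 133 160 160]
 [184 184 181 165 122  99 143 168 174 176 136  57  70 129 162 157]
 [182 184 183 172 127  80 128 166 169 176 147  79  67 120 157 160]]
edge guess [[ 0.68098859  0.18639149]
 [ 0.67911699 -0.03160543]]
```

Request:
{"method": "play_rows", "body": {"plan": [[0,0,0,0,0,5.95],[0,0,0,0,0,5.95],[0,0,0,0,0,5.95],[0,0,0,0,0,5.95],[-1.75,3,0,0,0,0],[-1.75,3,0,0,0,0],[-1.75,3,0,0,0,0],[-1.75,3,0,0,0,0],[-1.75,3,0,0,0,0],[-1.75,3,0,0,0,0],[-1.75,3,0,0,0,0],[-1.75,3,0,0,0,0],[-1.75,3,0,0,0,0],[-1.75,3,0,0,0,0],[-1.75,3,0,0,0,0],[-1.75,3,0,0,0,0],[-1.75,3,0,0,0,0],[-1.75,3,0,0,0,0],[-1.75,3,0,0,0,0],[-1.75,3,0,0,0,0]], "grip": 0}}

```text
clock: 2.52
tool_pos: [0.5508, -0.1445, 0.2459]
orientation: [180.0, 0.0, 179.1]
force: [1.3, -0.1, 0.1]
opening: 0.0006
gripper_force: 0.0
```

Request:
{"method": "play_rows", "body": {"plan": [[-1.5,2.9,0,0,0,0],[-1.5,2.9,0,0,0,0],[-1.5,2.9,0,0,0,0],[-1.5,2.9,0,0,0,0],[0,0,3.6,0,0,0],[0,0,3.6,0,0,0],[0,0,3.6,0,0,0],[0,0,3.6,0,0,0],[0,0,3.6,0,0,0],[0,0,3.6,0,0,0],[0,0,0,0,0,0]]}}

```text
clock: 3.43
tool_pos: [0.6073, -0.0319, 0.0227]
orientation: [-179.9, -0.6, 179.0]
force: [-1.0, -0.6, -1.8]
opening: 0.0003
gripper_force: 0.0
```

Request:
{"method": "play_rows", "body": {"plan": [[0,0.6,0,0,0,0],[0,0.6,0,0,0,0],[0,0.6,0,0,0,0],[0,0.6,0,0,0,0],[0,0.6,0,0,0,0],[0,0.6,0,0,0,0],[0,0.6,0,0,0,0],[0,0.6,0,0,0,0],[0,0.6,0,0,0,0],[0,0.6,0,0,0,0],[0.1,0.6,0,0,0,0],[0.1,0.6,0,0,0,0],[0.1,0.6,0,0,0,0],[0.1,0.6,0,0,0,0],[0.1,0.6,0,0,0,0],[0.1,0.6,0,0,0,0],[0.1,0.6,0,0,0,0],[0.1,0.6,0,0,0,0]]}}

```text
clock: 4.93
tool_pos: [0.6069, 0.0773, 0.031]
orientation: [180.0, 0.1, 179.1]
force: [1.8, -4.1, 4.3]
opening: 0.0003
gripper_force: 2.6
```

```bash
python3 - <<'E'
from h import *
for c in ['top','side']:
    s=snapshot(c)
    print([(x['position'],round(x['score'],2)) for x in spot_point(c,'block')])
    if c=='top': print(len(plugs(s,[.54,.08])));cv2.imwrite('pics/top1.png',s['frame'][:,:,::-1])
E
```

```text
[([0.3231, 0.1227, -0.0056], 0.9), ([0.5232, 0.0917, -0.0013], 0.77), ([0.4819, -0.1283, 0.0018], 0.64)]
13
[([0.33, 0.1139, -0.002], 0.86), ([0.4827, -0.1233, 0.0009], 0.59), ([0.5284, 0.0938, -0.0008], 0.57)]
```

View pics/top1.png

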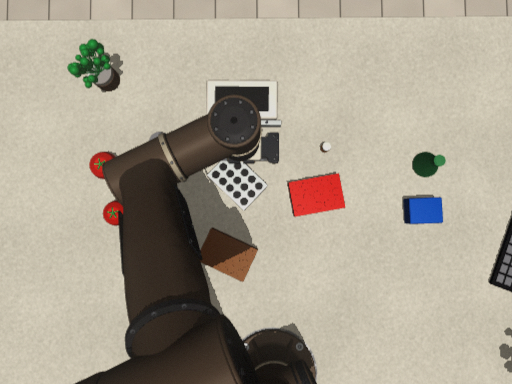

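The block (centre ~(238,182) px) has turned to about 45° and the hand is still at its far corner. I'll go over it and push the near end next.

Request:
{"method": "play_rows", "body": {"plan": [[-0.5,-1,0,0,0,0],[-0.5,-1,0,0,0,0],[0,0,-2.5,0,0,0],[0,0,-2.5,0,0,0],[0,0,-2.5,0,0,0],[2.7,1,0,0,0,0],[2.7,1,0,0,0,0],[2.7,1,0,0,0,0],[2.7,1,0,0,0,0],[2.7,1,0,0,0,0],[2.7,1,0,0,0,0],[2.7,1,0,0,0,0],[0,0,0,0,0,0]]}}

```text
clock: 6.22
tool_pos: [0.4236, 0.1289, 0.1043]
orientation: [-180.0, -0.1, 179.1]
force: [-0.4, -0.3, 0.3]
opening: 0.0004
gripper_force: 0.0
```

```bash
python3 - <<'E'
from h import *
s=snapshot('top')
print(block(s,[.525,.092]))
print(get_obs()['tool_pos'])
E
```

```text
(13, array([0.5346, 0.0925]), array([0.5271, 0.0906]), np.float64(60.0), [58, 108])
[0.42561675 0.12926797 0.10464431]
```

```bash
python3 - <<'E'
s=open('h.py').read()
s=s.replace("u=w-w.mean(0);v=np.linalg.svd(u)[2][0];ang","q=cv2.boxPoints(((x,y),(a,b),t));v=max(q[1]-q[0],q[2]-q[1],key=np.linalg.norm);ang")
open('h.py','w').write(s)
from h import *
print(block(snapshot('top'),[.525,.092]))
E
```

```text
(13, array([0.5346, 0.0926]), array([0.5272, 0.0906]), np.float32(46.6), [58, 107])
```

Request:
{"method": "play_rows", "body": {"plan": [[0,0,2.5,0,0,0],[0,0,2.5,0,0,0],[0,0,2.5,0,0,0],[0,0,0,0,0,0],[-0.4,-0.5,0,0,0,0],[-0.4,-0.5,0,0,0,0],[-0.4,-0.5,0,0,0,0],[-0.4,-0.5,0,0,0,0],[-0.4,-0.5,0,0,0,0],[-0.35,-0.5,0,0,0,0],[-0.35,-0.5,0,0,0,0],[-0.35,-0.5,0,0,0,0],[-0.35,-0.5,0,0,0,0],[-0.35,-0.5,0,0,0,0],[-0.35,-0.5,0,0,0,0],[-0.3,-0.5,0,0,0,0],[-0.3,-0.5,0,0,0,0],[-0.3,-0.5,0,0,0,0]]}}

```text
clock: 7.82
tool_pos: [0.4768, 0.0586, 0.0297]
orientation: [180.0, 0.0, 179.1]
force: [-1.2, 2.0, 0.8]
opening: 0.0011
gripper_force: 1.2
```

```bash
python3 - <<'E'
from h import *
print(block(snapshot('top'),[.54,.08]))
snapshot('side');print(spot_point('side','block'))
E
```

```text
(3, array([0.5765, 0.1141]), array([0.5705, 0.1119]), np.float32(162.6), [27, 30])
[{'position': [0.5512, 0.0783, -0.0011], 'score': 0.95}, {'position': [0.3276, 0.1207, 0.0012], 'score': 0.67}]
```

Request:
{"method": "play_rows", "body": {"plan": [[1,0,0,0,0,0],[2,0,0,0,0,0],[2,0.7,0,0,0,0],[0,0.7,0,0,0,0],[0,0.6,0,0,0,0],[0,0,0,0,0,0],[0,0,0,0,0,0],[0,0,0,0,0,0],[0,0,0,0,0,0]], "grip": 8.7}}

```text
clock: 8.72
tool_pos: [0.4269, 0.0797, 0.0295]
orientation: [-180.0, -0.0, 179.1]
force: [-0.5, 0.4, -0.3]
opening: 0.0547
gripper_force: 0.0
```

```bash
python3 - <<'E'
from h import *
s=snapshot('top');print(block(s,[.551,.078]),get_obs()['opening'])
cv2.imwrite('pics/top2.png',s['frame'][:,:,::-1])
E
```

```text
(15, array([0.5471, 0.0768]), array([0.5472, 0.0766]), np.float32(75.4), [59, 106]) 0.05864932734514733
```

View pics/top2.png

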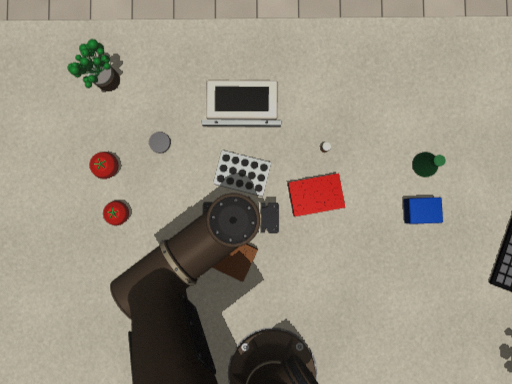

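The block (centre (243,172) px) is at 75°, clear of the hand and in front of the fence. I'll push it with the fingers open as a bar.

Request:
{"method": "play_rows", "body": {"plan": [[-0.6,0,0,0,0,0],[-0.6,0,0,0,0,0],[-0.6,0,0,0,0,0],[-0.6,0,0,0,0,0],[-0.6,0,0,0,0,0],[-0.6,0,0,0,0,0],[-0.6,0,0,0,0,0],[-0.6,0,0,0,0,0],[-0.6,0,0,0,0,0],[-0.6,0,0,0,0,0],[-0.6,0,0,0,0,0],[-0.6,0,0,0,0,0],[-0.6,0,0,0,0,0],[-0.6,0,0,0,0,0],[-0.6,0,0,0,0,0],[-0.6,0,0,0,0,0],[-0.6,0,0,0,0,0],[-0.6,0,0,0,0,0],[-0.6,0,0,0,0,0],[-0.6,0,0,0,0,0]]}}

```text
clock: 10.43
tool_pos: [0.5471, 0.0779, 0.0294]
orientation: [-180.0, -0.0, 179.1]
force: [-4.2, -0.1, -2.6]
opening: 0.087
gripper_force: 1.7
```

```bash
python3 - <<'E'
from h import *
snapshot('side');print(spot_point('side','block'));print(get_obs()['tool_pos'],get_obs()['force'])
E
```

```text
[{'position': [0.3257, 0.1206, -0.0009], 'score': 0.78}, {'position': [0.4813, -0.1233, 0.0007], 'score': 0.74}, {'position': [0.6094, 0.0904, 0.0006], 'score': 0.69}]
[0.54846073 0.07825485 0.02980037] [ 0.16426803 -0.44064337 -0.12357652]
```

Request:
{"method": "play_rows", "body": {"plan": [[-0.3,0,0,0,0,0],[-0.3,0,0,0,0,0],[-0.3,0,0,0,0,0],[-0.3,0,0,0,0,0],[-0.3,0,0,0,0,0],[-0.3,0,0,0,0,0],[-0.3,0,0,0,0,0],[-0.2,0,0,0,0,0],[-0.1,0,0,0,0,0]]}}

```text
clock: 11.28
tool_pos: [0.5701, 0.0774, 0.0298]
orientation: [-180.0, -0.0, 179.1]
force: [-6.5, 0.6, 3.2]
opening: 0.0867
gripper_force: 3.5
```

Request:
{"method": "play_rows", "body": {"plan": [[-0.1,0,0,0,0,0],[-0.1,0,0,0,0,0],[-0.1,0,0,0,0,0]]}}

```text
clock: 11.53
tool_pos: [0.5729, 0.0773, 0.0298]
orientation: [-180.0, -0.1, 179.1]
force: [-6.2, 0.4, 2.8]
opening: 0.0867
gripper_force: 3.1
```

Request:
{"method": "play_rows", "body": {"plan": [[-0.1,0,0,0,0,0],[-0.1,0,0,0,0,0],[-0.1,0,0,0,0,0]]}}

```text
clock: 11.78
tool_pos: [0.5754, 0.0773, 0.0298]
orientation: [-180.0, -0.1, 179.1]
force: [-12.1, 2.8, 8.8]
opening: 0.0869
gripper_force: 6.1
```

Request:
{"method": "play_rows", "body": {"plan": [[-0.1,0,0,0,0,0],[-0.1,0,0,0,0,0]]}}

```text
clock: 11.95
tool_pos: [0.5755, 0.0772, 0.0298]
orientation: [-180.0, -0.3, 179.1]
force: [-21.0, 6.5, 15.2]
opening: 0.087
gripper_force: 10.2
```

Request:
{"method": "play_rows", "body": {"plan": [[-0.1,0,0,0,0,0],[-0.1,0,0,0,0,0],[0,0,0,0,0,0]]}}

```text
clock: 12.2
tool_pos: [0.5755, 0.077, 0.0296]
orientation: [-179.9, -0.5, 179.1]
force: [-24.0, 7.5, 17.3]
opening: 0.0869
gripper_force: 12.3
```

Request:
{"method": "play_rows", "body": {"plan": [[0.4,0,0,0,0,0],[0.5,0,0,0,0,0],[1,0,0,0,0,0],[3,0,0,0,0,0],[3,0,0,0,0,0],[3,0,0,0,0,0],[3,0,-1,0,0,0],[0,0,-3,0,0,0],[0,0,-3,0,0,0],[0,0,0,0,0,0],[0,0,0,0,0,0]]}}

```text
clock: 13.12
tool_pos: [0.443, 0.0806, 0.1017]
orientation: [179.8, 0.3, 179.1]
force: [0.4, -0.2, -0.8]
opening: 0.0873
gripper_force: 0.0
```

```bash
python3 - <<'E'
from h import *
s=snapshot('top');print(block(s,[.634,.08]))
print(spot_point('top','fence'),spot_point('top','block'))
a=s['frame'][70:190,140:350,::-1]
cv2.imwrite('pics/crop3.png',cv2.resize(a,None,fx=3.8,fy=3.8,interpolation=cv2.INTER_CUBIC))
E
```

```text
(15, array([0.6346, 0.0873]), array([0.6346, 0.0874]), np.float32(89.2), [58, 106])
[{'position': [0.6828, 0.0771, -0.0005], 'score': 0.64}, {'position': [0.6323, 0.0868, -0.0002], 'score': 0.17}] [{'position': [0.3278, 0.12, -0.0046], 'score': 0.89}, {'position': [0.6338, 0.0903, -0.0031], 'score': 0.71}, {'position': [0.4832, -0.1242, 0.0031], 'score': 0.55}, {'position': [0.6361, 0.3104, -0.0004], 'score': 0.28}]
```

View pics/crop3.png

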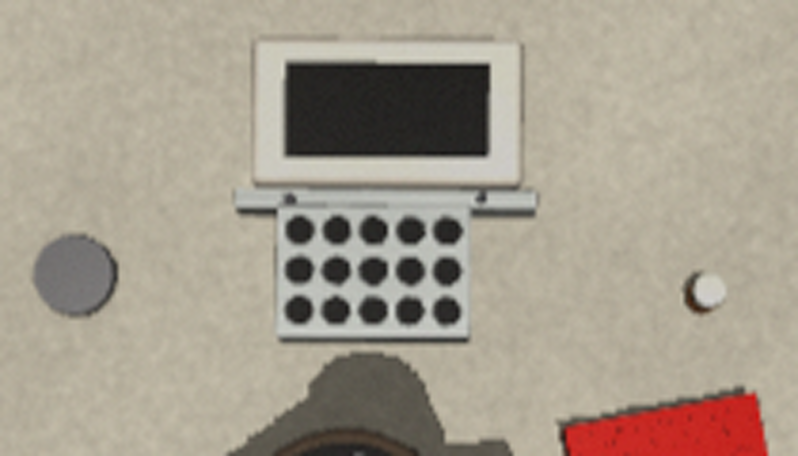

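The block lies flush along the fence: its top edge meets the fence along crop row ~207, columns 278–470, inside the fence's 235–537. The angle is 89.2° against 89.1°, it sits about 10 mm off the middle, and the hand is clear. Handing in.

```bash
python3 -c "
from plant import *
print(close_job())"
```

```text
the job is handed in; nothing more can be done
None
```

The aluminium block lies flush along the fence (0.1° off parallel, about 10 mm from its middle), the hand is clear, and the job was handed in at about 13 s; the hand-in returned no verdict.

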